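# Hold a mended sherd in the guarded gluing clamp

### The arm

A 7-joint arm with a two-finger parallel gripper is mounted at the origin on a cart in front of the work surface, level with it; the furniture and walls round the work are solid. World frame = base frame: x ahead of the robot, y to its left, z up, the work surface at z = 0. Lengths are in m, angles in degrees, forces in N, time in s.
With the tool pointing down it reaches from about 0.425 to 0.875 m from the base axis. Payload 4.7 kg.
Tool frame: the origin (TCP) lies at the very end of the fingers, on their centre line; the grasp point (between the pads) lies 19 mm behind it; z points along the fingers, y is the direction in which the jaws open and shut (so a half turn about z gives the same grasp; the last joint's range is limited). The gripper opens to 87 mm and grips with 3 to 60 N. Pads are 19 mm wide; open, the fingers measure 117 mm over their backs; the gripper's body (75 mm by 190 mm) begins 51 mm behind the grasp point.
Start: joints at [-72.072, 18.392, -4.016, 83.108, 1.295, 78.541, -3.26], TCP at [0.191, 0.621, 0.186] pointing down, gripper open.
Joint ranges: [-163.93, 163.93], [-17.29, 119.83], [-79.2, 71.16], [3.27, 140.29], [-89.18, 269.18], [5.43, 117.66], [-154.24, 154.24]. Speed limits (degrees/s): [147.25, 147.25, 180, 180, 180, 180, 180].

### API

Orientations are given as [roll, pitch, yaw] about the fixed x, y, z axes, in that order (R = Rz(yaw) Ry(pitch) Rx(roll)).
In Python, from cell import * gives the robot as it stands.
- The arm moves only by the tool arm_command, never from a script. Its argument "targets" is a list that holds one entry, the list of rows, each a list of 7 numbers: the shift along the tool's x, y, z in m, then the turn, a rotation vector about the tool's x, y, z in degrees, then the gripper's target within -1 to 1 (shut at 1, half-way at 0, fully open at -1). In form: [[[tx, ty, tz, rx, ry, rz, claw], ...]]. A call has 1 to 10 rows; each row is the pose to reach, as a shift and turn from the pose commanded when the call began, along the tool's axes at that moment; what a row does not reach only later rows make up. A row lasts 1/10 s, in which the tool goes at most 50 mm and 8.59 degrees, less where a joint would pass 70% of its speed; a pose out of reach is approached as far as the arm can. A call with a gripper value outside its range is refused whole. The fingers move at their own pace and stop on an object; "newtons" is the grip in N (left out, the last holds). Time passes only in rows, so rows that repeat a pose let the fingers close. It gives the time, the measured TCP pose, the force and the opening at its end, in the units of the state.
- get_obs(): the state, without advancing time (a new reading comes with each control period).
- read_camera(name): name is "side" or "top"; returns a dict with "img" (400x640x3 uint8, red, green, blue), "z_map" (400x640 float32, m along the optical axis (not along the pixel's ray), 0 where there is no reading), "K" (3x3 intrinsics, pixels), "origin" and "attitude" of the camera in the world. Camera axes: x right, y down, z forward; pixel columns grow to the right and rows downward; lengths in m; the calibration is good to about 2 mm. A picture is of the moment at which its call begins.
- sign_off(): hands the job in, once; it reports no verdict.
Trained networks look in the newest picture that a camera, given by its name, has taken for a name from the list of things; names that differ only in an ending like _2 or _b are one class to them, and where a whole thing is asked for, a point or a joint stands for the part that bears it (a point fixed in the world has none). Each returns a list of dicts, best first, with "conf" (0 to 1); they miss things now and then, are a little off and sometimes report something else, mostly with a low value. They report only what shows in the picture. A call takes as long as a camera call. They do not tell look-alikes from the thing itself.
- search_frame(thing, camera): "position" ([column, row] in pixels, amid what is visible of it).
The state is a dict: "time_s": time; "qpos": joint angles; "joint_velocities": joint speeds; "effort": joint torques, N m; "tool_pos": TCP position; "tool_rot": TCP orientation; "force": force on the tool from outside, world axes, zero at the start; "wrist_torque": the same for the moment, N m; "grip_width": finger opening in m.
Only numpy, scipy, OpenCV 4.12 (cv2) and the standard library are available. Lean on these libraries where they do the work, as an engineer would, in place of code of your own. Each camera call takes 0.05 s, during which the arm holds its last target.

### The job

One station of the gluing clamp has the mended sherd on its anvil, the other has only a dish. With the gripper closed, reach down through the guard window of the sherd's station and press that lever's pad fully down so that the foot clamps the sherd, and finish while still holding it down through the window. Do not touch the guard, the sherd or the dish, leave the other lever up, and leave the things round about where they are.

Things in the scene. Friction and masses are not known exactly. Their poses are not given: they have to be found in the camera images.
- clamp: Twin gluing clamp fixed to the table. Dark base 256 x 262 x 46 mm, from x = -122 to +134 mm in its frame. Origin: base underside, midway between the windows; x points away from the robot along the levers (yaw up to 0.3 rad either way), y left, z up. Stations at y = +57.5 (left) and -57.5 mm (right): lever pivoted at x = -85 mm, sprung foot over a grey anvil at x = +90 mm.
- guard: Grey sheet-metal guard over the levers, not to be touched (origin and axes of the clamp): 4 mm top plate, upper face 140 mm above the table, x = -108 to +48 mm, y = -126 to +126 mm, 3 mm skirts down to the base at front and sides, far side open. Two windows through the top plate, each 66 mm along x, 86 mm along y, centred at x = 0, y = +57.5 and -57.5 mm.
- lever_left (a joint): Hinge of the left lever (rad): 0 at rest (up, sprung), 0.24 fully down against its stop. It springs back up when let go.
- lever_right (a joint): Hinge of the right lever, the same as the left: 0 at rest, 0.24 fully down.
- left_window (a point): Centre of the left window, level with the upper face of the guard plate (140 mm above the table).
- left_pad (a point): Top centre of the left lever's black rubber press pad (36 mm along x, 40 mm along y), centred in the left window to 3 mm. At rest 128 mm above the table (12 mm below the guard's upper face), fully down 108 mm. It takes 1 to 2 N at first and rises to 9 to 12 N just before the rigid stop, once the foot has met the sherd.
- left_anvil (a point): Centre of the top of the left grey anvil pad (78 x 86 mm, 54 mm above the table), behind the guard under the left foot.
- foot_left: The sprung round rubber foot (22 mm wide) under the far end of the left lever. Its origin lies on the lever's pivot, x along the lever; the underside of the foot is at x = 175, z = -24 mm in this frame. The foot gives up to 16 mm upward. At rest it hangs about 32 mm above the sherd.
- right_window (a point): Centre of the right window, level with the upper face of the guard plate (140 mm above the table).
- right_pad (a point): Top centre of the right lever's black rubber press pad (36 mm along x, 40 mm along y), centred in the right window to 3 mm. At rest 128 mm above the table (12 mm below the guard's upper face), fully down 108 mm. It takes 1 to 2 N at first and rises to 9 to 12 N just before the rigid stop, once the foot has met the sherd.
- right_anvil (a point): Centre of the top of the right grey anvil pad (78 x 86 mm, 54 mm above the table), behind the guard under the right foot.
- foot_right: The sprung round rubber foot (22 mm wide) under the far end of the right lever. Its origin lies on the lever's pivot, x along the lever; the underside of the foot is at x = 175, z = -24 mm in this frame. The foot gives up to 16 mm upward. At rest it hangs about 32 mm above the sherd.
- mended_sherd: Loose brown pottery sherd, irregular, about 66 x 64 x 18 mm, lying on one of the two anvils (left or right differs from start to start). Origin: centre of its underside.
- spare_dish: Loose white round dish, 68 mm across, 14 mm high, standing on the other anvil. Origin: centre of its underside.
- glue_bottle: Loose white bottle with a blue band, 42 mm across, 75 mm high, to the left of the clamp. Origin: centre of its underside.
- dust_brush: Loose flat dusting brush with wooden handle, 181 mm long, 28 mm wide, 15 mm high, lying to the right of the clamp. Origin: centre of its underside.
- tape: Loose roll of brown tape lying flat, 96 mm across, 25 mm high, to the right of the clamp. Origin: centre of its underside.
Mind the look-alikes: they are no part of the job. What is shaped like the mended_sherd but pink is not meant.

How it is judged (in metres and radians):
At the end, for the whole second after the job is handed in: Sherd station's lever held above 0.20 of 0.24 rad, hand within 40 mm of that window's middle, foot pressing the sherd over 1 N; other lever below 0.05 rad; sherd still and within 15 mm, dish within 20 mm, bottle, brush and tape within 30 mm of their starts (((horizontal distance between mended_sherd and left_anvil below 0.04 m and value of joint lever_left above 0.2 rad and value of joint lever_right below 0.05 rad and contact force between foot_left and mended_sherd above 1 N and horizontal distance between the grasp point and left_window below 0.04 m) or (horizontal distance between mended_sherd and right_anvil below 0.04 m and value of joint lever_right above 0.2 rad and value of joint lever_left below 0.05 rad and contact force between foot_right and mended_sherd above 1 N and horizontal distance between the grasp point and right_window below 0.04 m)) and distance of mended_sherd from where it was at the start of the episode below 0.015 m and linear speed of mended_sherd below 0.02 m/s and distance of spare_dish from where it was at the start of the episode below 0.02 m and distance of each of glue_bottle, dust_brush, tape from where it was at the start of the episode below 0.03 m); the arm keeps its last pose, push and grip.
It fails at once if the robot touches the guard (contact force between any of the fingers, the arm and guard above 1 N).
It fails at once if the lever of the station without the sherd is pressed ((horizontal distance between mended_sherd and left_anvil below 0.04 m and value of joint lever_right above 0.06 rad) or (horizontal distance between mended_sherd and right_anvil below 0.04 m and value of joint lever_left above 0.06 rad)).
It fails at once if the robot touches the sherd or the dish (contact force between any of the fingers, the arm and mended_sherd above 0.5 N or contact force between any of the fingers, the arm and spare_dish above 0.5 N).
It fails at once if the sherd is lifted or shifted off its place (z of mended_sherd in the frame of clamp above 0.068 m or distance of mended_sherd from where it was at the start of the episode above 0.02 m).
It fails at once if the bottle, brush or tape is moved (distance of any of glue_bottle, dust_brush, tape from where it was at the start of the episode above 0.03 m).
It also fails if it takes over 29 s, if anything falls off the work surface, if the arm or the gripper's body presses on something with over 40 N, if the wrist force passes 120 N, or if a joint passes its speed limit or range.

## Working session

There is one attempt and no reset: what is moved stays moved. The work goes in short steps, Python scripts to look and compute and a tool call to move; the robot and the scene stay as the last step left them, time stands still between calls to the robot, and variables do not carry over. Pictures are saved under pics/ and viewed, and the job is handed in when it is done.

Besides the shell and the picture viewer there is one more tool, called after "Emit:" as name([rows], argument=value, ...), one row to a line, values as JSON. arm_command: Moves the arm, as the interface text tells. Its arguments: {"type":"object","properties":{"targets":{"type":"array","items":{"type":"array","items":{"type":"array","items":{"type":"number"}}}},"newtons":{"type":"number"}},"required":["targets"]}

```bash
mkdir -p pics; ls; python3 - <<'E'
from cell import *
import cv2,numpy as np
o=get_obs(); print(o)
for n in ["top","side"]:
    c=read_camera(n); cv2.imwrite(f"pics/{n}0.png",c["img"][:,:,::-1]); np.savez(f"{n}0.npz",**c)
    print(n,c["K"],c["origin"],c["attitude"])
    for t in ["mended_sherd","spare_dish","left_pad","right_pad","clamp","guard","left_anvil","right_anvil","glue_bottle","tape","dust_brush"]:
        print(t,[(d["position"],round(d["conf"],2)) for d in search_frame(t,n)][:4])
E
```

```text
pics
{'time_s': 0.0, 'qpos': array([-72.07192099,  18.43944908,  -4.01678638,  83.17658801,
         1.29492974,  78.53895151,  -3.26089915]), 'joint_velocities': array([ 0.04129583,  0.01757262, -0.0055359 , -0.00556324,  0.03987031,
        0.02926125,  0.05025937]), 'effort': array([-2.23014190e-04, -4.91287494e+01, -4.03892007e-01, -3.12529421e+01,
       -6.38487772e-02,  4.39742999e-02,  1.68816932e-04]), 'tool_pos': array([0.19119919, 0.62058742, 0.18524255]), 'tool_rot': array([-1.79890257e+02,  5.27774167e-03,  1.62881991e+02]), 'force': array([-0.77927857, -0.7683155 , -0.06106773]), 'wrist_torque': array([ 0.06877891, -0.03173406,  0.08020258]), 'grip_width': 0.08703993068846443}
top [[376.70642174   0.         321.32185728]
 [  0.         376.70642174 200.06197396]
 [  0.           0.           1.        ]] [ 0.35802165 -0.01205585  1.1757147 ] [-174.78945962    1.22089513  -91.68244777]
mended_sherd [([263.4, 256.6], 0.76), ([305.6, 168.8], 0.46)]
spare_dish [([338.6, 156.3], 0.84)]
left_pad [([309.4, 192.7], 0.83), ([190.3, 201.6], 0.47)]
right_pad [([347.1, 184.0], 0.9
[... 324 characters left out ...]
, ([325.5, 193.1], 0.19)]
dust_brush [([406.8, 222.1], 0.71)]
side [[504.00906918   0.         310.26815583]
 [  0.         504.00906918 201.65471245]
 [  0.           0.           1.        ]] [0.27467942 1.11109343 1.12371662] [-131.63843825   -0.44366059 -170.68978184]
mended_sherd [([268.4, 223.1], 0.71), ([350.8, 283.5], 0.54)]
spare_dish [([269.3, 197.1], 0.55)]
left_pad [([292.8, 209.0], 0.67), ([300.1, 216.5], 0.64)]
right_pad [([292.9, 185.1], 0.52)]
clamp [([301.1, 214.6], 0.68)]
guard [([312.9, 211.3], 0.84)]
left_anvil [([303.2, 216.5], 0.56)]
right_anvil [([299.2, 216.9], 0.87)]
glue_bottle [([278.4, 335.5], 0.73)]
tape [([322.6, 142.6], 0.5)]
dust_brush [([339.8, 183.2], 0.66)]
```

View pics/top0.png

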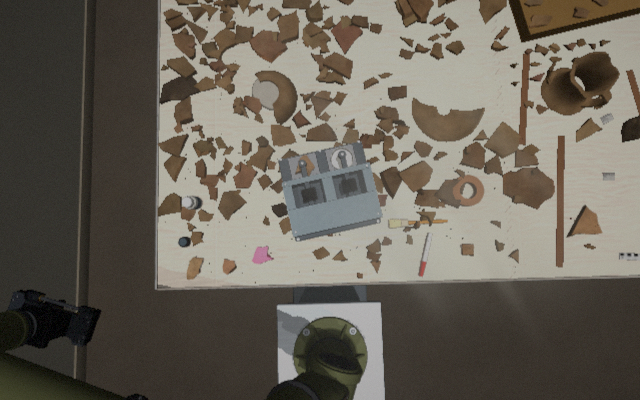

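View pics/side0.png

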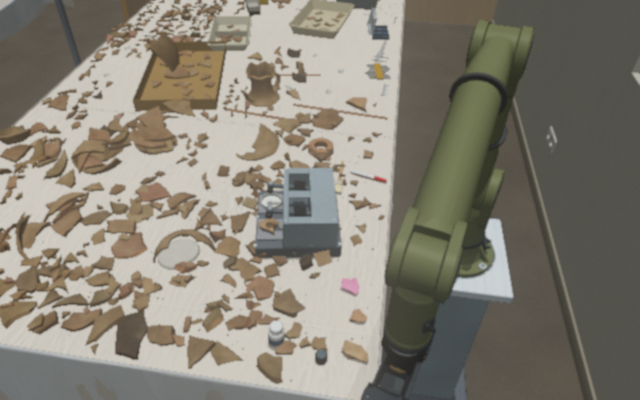

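```bash
python3 - <<'E'
import cv2
a=cv2.imread("pics/top0.png")[130:280,230:430]; cv2.imwrite("pics/topc.png",cv2.resize(a,None,fx=4,fy=4,interpolation=cv2.INTER_CUBIC))
E
```

```text
(no output)
```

View pics/topc.png

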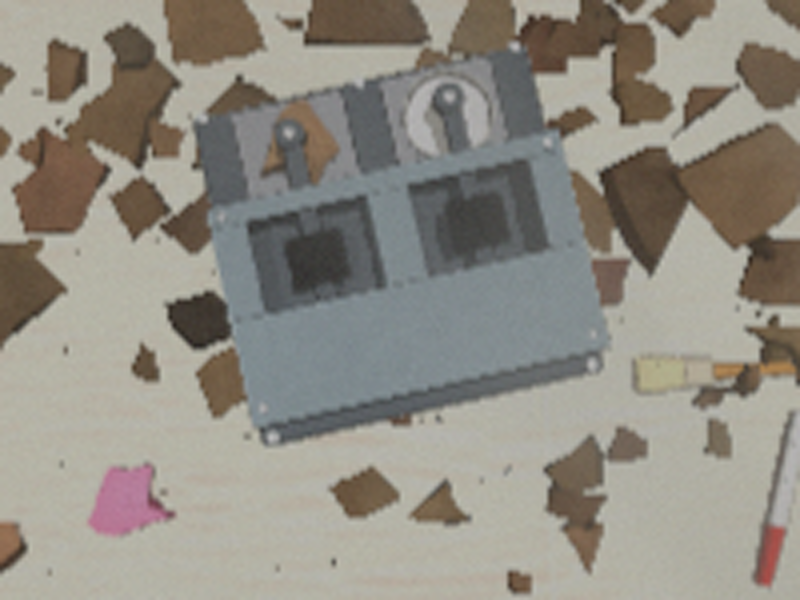

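The sherd-like candidates are the brown sherd on the left anvil at (305,167) and the pink look-alike on the table at (262,255). Loose brown sherds also lie all round the clamp. The white dish is on the right anvil at (342,157). I choose the left station, whose window is near (309,193). Next I measure the clamp pose.

```bash
cat > h.py <<'E'
import numpy as np,cv2
from scipy.spatial.transform import Rotation as R
def cloud(c):
    K=c["K"];z=c["z_map"];v,u=np.mgrid[0:z.shape[0],0:z.shape[1]]
    p=np.stack([(u-K[0,2])/K[0,0]*z,(v-K[1,2])/K[1,1]*z,z],-1)
    return p@R.from_euler("xyz",c["attitude"],degrees=True).as_matrix().T+c["origin"]
def proj(c,P):
    q=(np.atleast_2d(P)-c["origin"])@R.from_euler("xyz",c["attitude"],degrees=True).as_matrix()
    return q[:,:2]/q[:,2:]*[c["K"][0,0],c["K"][1,1]]+[c["K"][0,2],c["K"][1,2]]
E
python3 - <<'E'
from h import *
from scipy.optimize import minimize
for n in ["top","side"]:
    c=dict(np.load(n+"0.npz"));P=cloud(c);z=P[...,2]
    box=(P[...,0]>.3)&(P[...,0]<.75)&(abs(P[...,1])<.3)
    tab=box&(abs(z)<.02);print(n,"table z",np.median(z[tab]))
    m=box&(abs(z-.14)<.012)&(c["z_map"]>0)
    # largest component
    k,l,s,_=cv2.connectedComponentsWithStats(m.astype(np.uint8));i=1+np.argmax(s[1:,4]);m=l==i
    print(m.sum(),"plate z",np.median(z[m]))
    pts=P[m][:,:2]
    # full outline rect
    r=cv2.minAreaRect(pts.astype(np.float32)*1000);print("rect",r)
    # fit model by mask rendering: maximise overlap of pixels
    H=0.14
    ys,xs=np.where(box); 
    sub=slice(None)
    c0=np.median(pts,0)
    # rays at plane z=.14 for all pixels in region
    K=c["K"];v,u=np.mgrid[0:400,0:640]
    d=np.stack([(u-K[0,2])/K[0,0],(v-K[1,2])/K[1,1],np.ones(u.shape)],-1)@R.from_euler("xyz",c["attitude"],degrees=True).as_matrix().T
    t=(H-c["origin"][2])/d[...,2];Q=(c["origin"]+d*t[...,None])[...,:2]
    reg=(np.linalg.norm(Q-c0,axis=-1)<.22);Qr=Q[reg];mr=m[reg]
    sg=lambda x:1/(1+np.exp(-x/.0007))
    def cost(p):
        cc,ss=np.cos(p[2]),np.sin(p[2]);a=Qr-p[:2];x=a[:,0]*cc+a[:,1]*ss;y=-a[:,0]*ss+a[:,1]*cc
        f=sg(np.minimum.reduce([x+.108,.048-x,y+.126,.126-y]))
        for wy in(.0575,-.0575): f=f*(1-sg(np.minimum(.033-abs(x),.043-abs(y-wy))))
        return np.mean((f-mr)**2)
    best=min((minimize(cost,[c0[0]+dx,c0[1],yaw],method="Nelder-Mead",options=dict(xatol=1e-5,fatol=1e-7,maxiter=800,initial_simplex=None)) for dx in(0,.03) for yaw in(-.2,0,.2)),key=lambda r:r.fun)
    x,y,w=best.x;print("pose",best.x,np.degrees(w),best.fun)
    for s in(1,-1):print("window",x-np.sin(w)*s*.0575,y+np.cos(w)*s*.0575)
E
```

```text
top table z 0.00038246176173728497
3731 plate z 0.13969754614216545
rect ((478.18060302734375, -15.911972045898438), (204.90548706054688, 252.22640991210938), 11.09475326538086)
pose [ 0.48341428 -0.01478053  0.19422239] 11.128123020691007 0.007307349577839258
window 0.4723165743641448 0.04163835399911381
window 0.4945119884016222 -0.07119942157141468
side table z 0.0009309482938640867
2366 plate z 0.13953454449227176
rect ((479.33172607421875, -11.833847045898438), (206.86099243164062, 259.7005920410156), 11.280467987060547)
pose [ 0.4839195  -0.01070713  0.1891089 ] 10.835141555436 0.025342580109148583
window 0.47311043321927193 0.045767767543329244
window 0.4947285646171482 -0.06718202836115285
```

```bash
python3 - <<'E'
from h import *
from cell import *
for n in ["top","side"]:
    c=dict(np.load(n+"0.npz"));img=c["img"][:,:,::-1].copy()
    S=6 
    x0,y0=(275,130) if n=="top" else (245,155)
    im=cv2.resize(img[y0:y0+115,x0:x0+120],None,fx=S,fy=S,interpolation=cv2.INTER_CUBIC)
    for (x,y,w),col in (((.4834,-.0148,.1942),(0,0,255)),((.4839,-.0107,.189),(0,255,0))):
        M=np.array([[np.cos(w),-np.sin(w)],[np.sin(w),np.cos(w)]])
        def poly(xa,xb,ya,yb,z):
            q=np.array([[xa,ya],[xb,ya],[xb,yb],[xa,yb]])@M.T+[x,y]
            q=proj(c,np.c_[q,np.full(4,z)]);cv2.polylines(im,[np.round((q-[x0,y0]+.5)*S-.5).astype(int)],True,col,1)
        poly(-.108,.048,-.126,.126,.14)
        for wy in(.0575,-.0575):poly(-.033,.033,wy-.043,wy+.043,.14)
    cv2.imwrite(f"pics/ov_{n}.png",im)
E
```

```text
(no output)
```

View pics/ov_top.png

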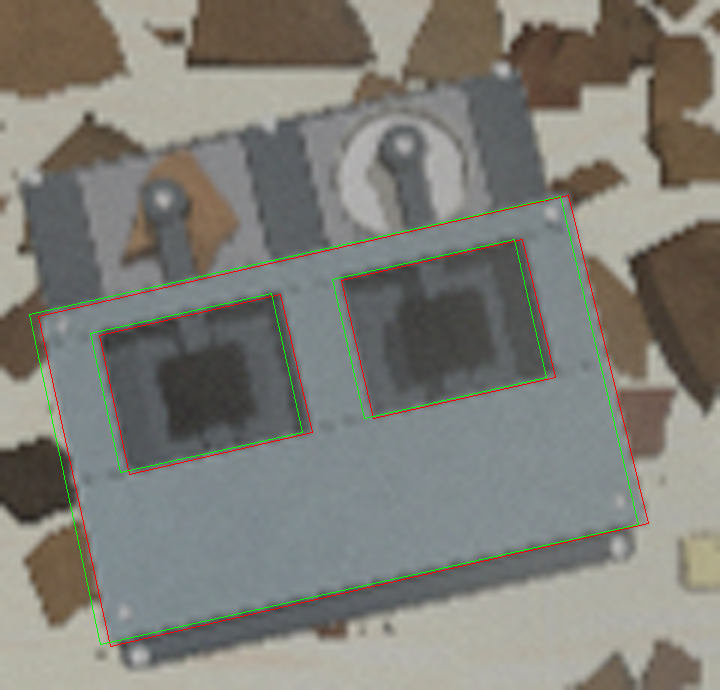

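View pics/ov_side.png

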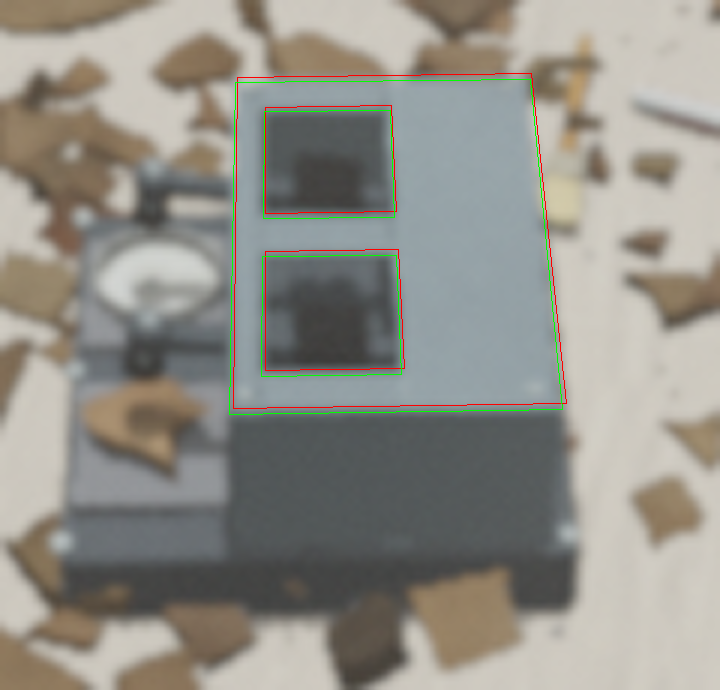

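Top and side overlays agree on the clamp outline to about 4 mm in y, so I take the mean. The left window is at about (0.473, 0.044) with a yaw of 11°. I'll use tool yaw 191°, close the gripper, lift and cross over.

Emit:
arm_command([
  [[0,0,-0.03,0,0,-3,1],[-0.02,-0.021,-0.04,0,0,-6,1],[-0.05,-0.053,-0.04,0,0,-9,1],[-0.08,-0.085,-0.04,0,0,-12,1],[-0.11,-0.117,-0.04,0,0,-15,1],[-0.14,-0.149,-0.04,0,0,-18,1],[-0.17,-0.181,-0.04,0,0,-21,1],[-0.2,-0.213,-0.04,0,0,-24,1],[-0.23,-0.245,-0.04,0,0,-26,1],[-0.26,-0.277,-0.04,0,0,-28,1]],
], newtons=20)

```text
time_s: 2.2
tool_pos: [0.3589, 0.2783, 0.2267]
tool_rot: [180.0, 0.0, -169.0]
force: [1.0, -0.5, -0.6]
grip_width: 0.0149
```

Emit:
arm_command([
  [[-0.01,-0.035,0,0,0,0,1],[-0.02,-0.07,0,0,0,0,1],[-0.03,-0.105,0,0,0,0,1],[-0.038,-0.14,0,0,0,0,1],[-0.047,-0.175,0,0,0,0,1],[-0.056,-0.21,0,0,0,0,1],[-0.063,-0.237,0,0,0,0,1],[-0.067,-0.252,0,0,0,0,1],[-0.067,-0.252,0,0,0,0,1],[-0.067,-0.252,0,0,0,0,1]],
])

```text
time_s: 3.2
tool_pos: [0.4714, 0.0458, 0.2264]
tool_rot: [180.0, -0.0, -169.1]
force: [-0.5, 0.3, -0.5]
grip_width: 0.0004
```

```bash
python3 - <<'E'
from h import *
from cell import *
o=get_obs();print(o["time_s"],o["tool_pos"],o["tool_rot"],o["force"],o["grip_width"],o["qpos"])
ims=[]
for n in ["top","side"]:
    c=read_camera(n);np.savez(n+"1.npz",**c)
    q=proj(c,o["tool_pos"])[0];w=proj(c,[[.4727,.0437,.14]])[0];print(n,q,w)
    im=cv2.resize(c["img"][:,:,::-1][120:260,230:400],None,fx=2.3,fy=2.3,interpolation=cv2.INTER_CUBIC)
    cv2.circle(im,tuple(int(a) for a in (q-[230,120])*2.3),4,(0,0,255),1)
    ims.append(im)
cv2.imwrite("pics/over1.png",np.hstack(ims))
E
```

```text
3.2 [0.47138444 0.04584938 0.22637536] [ 1.79955359e+02 -5.18391284e-03 -1.69118113e+02] [-0.45930543  0.3213887  -0.49389264] 0.0004180460814743006 [-38.51480277  -5.80524527  27.92672802 104.46791117   2.70632823
  80.68069116  89.73325971]
top [305.18974277 190.28092563] [307.9484409 193.4243712]
side [299.9668736  184.04251853] [299.82550632 206.43137131]
```

View pics/over1.png

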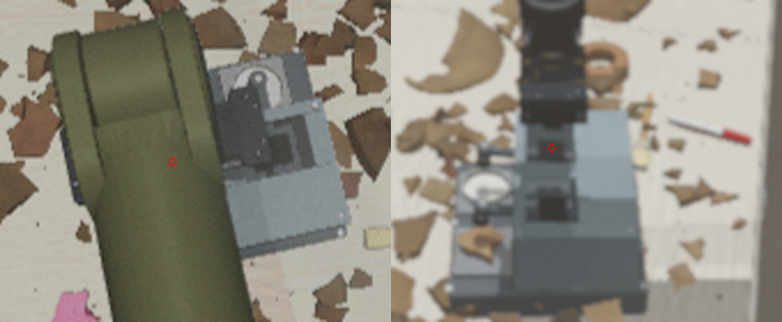

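The arm hides the window from the top. The side view shows the fingers above the guard, with the computed TCP at crop (551,148). I'll descend to 25 mm above the plate and check there.

Emit:
arm_command([
  [[-0.001,-0.002,0.015,0,0,0,1],[-0.001,-0.002,0.03,0,0,0,1],[-0.001,-0.002,0.045,0,0,0,1],[-0.001,-0.002,0.06,0,0,0,1],[-0.001,-0.002,0.062,0,0,0,1],[-0.001,-0.002,0.062,0,0,0,1]],
])

```text
time_s: 3.9
tool_pos: [0.4726, 0.0442, 0.1643]
tool_rot: [180.0, -0.0, -169.0]
force: [-0.2, -0.1, 0.2]
grip_width: 0.0007
```

```bash
python3 - <<'E'
from h import *
from cell import *
o=get_obs();print(o["time_s"],o["tool_pos"],o["tool_rot"],o["force"],o["grip_width"])
c=read_camera("side");np.savez("side2.npz",**c)
q=proj(c,o["tool_pos"])[0];print(q)
x0,y0=255,140;S=7
im=cv2.resize(c["img"][:,:,::-1][y0:y0+85,x0:x0+100],None,fx=S,fy=S,interpolation=cv2.INTER_CUBIC)
cv2.circle(im,tuple(int(a) for a in (q-[x0,y0]+.5)*S),5,(0,0,255),1)
cv2.imwrite("pics/over2.png",im)
P=cloud(c)
# finger points: above the guard, within 60mm of tcp
m=(np.linalg.norm(P[...,:2]-o["tool_pos"][:2],axis=-1)<.03)&(P[...,2]>.158)&(P[...,2]<.215)
print(m.sum(),P[m].min(0),P[m].max(0),P[m].mean(0))
E
```

```text
3.9 [0.47263697 0.04419837 0.16431219] [ 1.79997067e+02 -3.22805679e-02 -1.69028304e+02] [-0.17614511 -0.07775521  0.15856605] 0.0006650161773627613
[299.76542307 200.27815333]
7 [0.46195424 0.05012388 0.20130393] [0.47856144 0.05458433 0.20434934] [0.47027655 0.05225783 0.2027425 ]
```

View pics/over2.png

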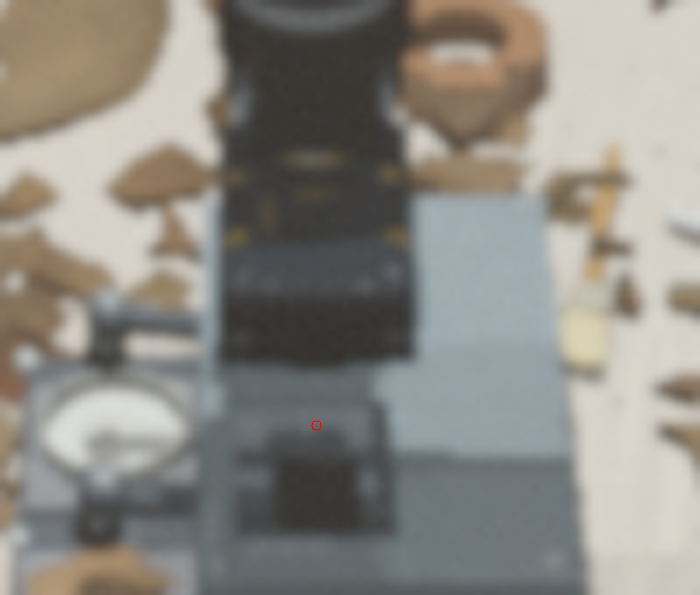

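The gripper body is centred in x on the left window: crop columns 220–413 against 240–395. It hides the fingertips in the side view, but the window margins are about 28 mm in y and 23 mm in x. Going down through the window.

Emit:
arm_command([
  [[0,0,0.012,0,0,0,1],[0,0,0.024,0,0,0,1],[0,0,0.034,0,0,0,1],[0,0,0.039,0,0,0,1],[0,0,0.042,0,0,0,1],[0,0,0.042,0,0,0,1]],
])

```text
time_s: 4.55
tool_pos: [0.4728, 0.0433, 0.1219]
tool_rot: [-180.0, -0.0, -169.1]
force: [0.0, -1.0, 0.1]
grip_width: 0.0003
```

Emit:
arm_command([
  [[0,0,0.002,0,0,0,1],[0,0,0.004,0,0,0,1],[0,0,0.006,0,0,0,1],[0,0,0.006,0,0,0,1]],
])

```text
time_s: 4.95
tool_pos: [0.4729, 0.0434, 0.1162]
tool_rot: [180.0, -0.0, -169.1]
force: [0.3, 0.0, 0.5]
grip_width: 0.0003
```

```bash
cat > look.py <<'E'
import sys
from h import *
from cell import *
f=[get_obs()]
c=read_camera("side");f.append(get_obs());o=f[-1]
print(o["time_s"],o["tool_pos"],[x["force"].round(2) for x in f])
x0,y0=245,165;S=8
im=cv2.resize(c["img"][:,:,::-1][y0:y0+70,x0:x0+95],None,fx=S,fy=S,interpolation=cv2.INTER_CUBIC)
cv2.imwrite(sys.argv[1],im);np.savez("last.npz",**c)
E
python3 look.py pics/p3.png
```

```text
5.0 [0.47300139 0.04337585 0.11632156] [array([0.28, 0.03, 0.51]), array([0.2 , 0.23, 0.08])]
```

View pics/p3.png

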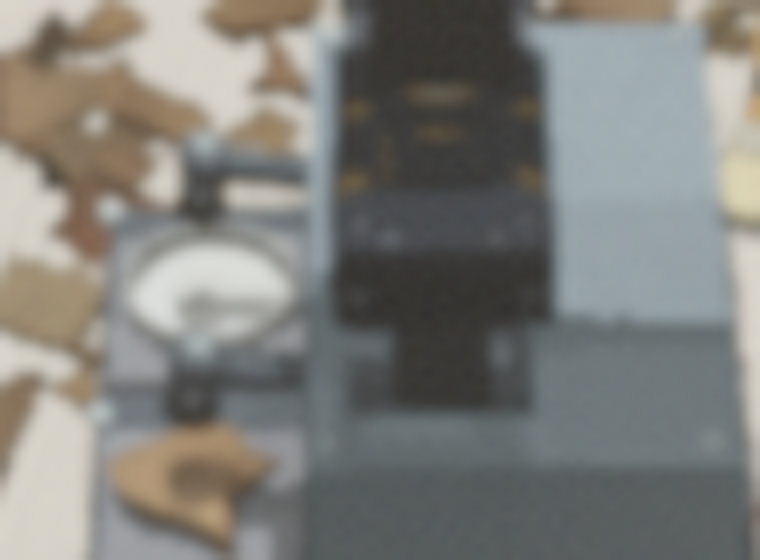

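```bash
python3 - <<'E'
from h import *
a=dict(np.load("side0.npz"));b=dict(np.load("last.npz"));s2=dict(np.load("side2.npz"))
A,B=cloud(a),cloud(b)
np.set_printoptions(precision=3,suppress=True,linewidth=250)
for nm,C in(("0",A),("s2",cloud(s2)),("now",B)):
    print(nm);print((C[196:226:2,264:316:2,2]*1000).astype(int))
E
```

```text
0
[[  61   56   57   59   55   60   51   57   64   50  143  139  142  138  139  141  137  139  140  140  142  140  139  143  144  144]
 [  50   54   55   56   53   57   60   54   55   60  139  137  138   46   47   42   46   46   43   50   48   46   44   47  140  139]
 [  57   51   56   57   56   58   52   55   52   52  139  136  137   44   44   46   44   43   45   48   47   49   41   48  140  140]
 [  54   53   55   57   52   60   59   54   67   56  141  141  140   48   44   45   43   48   43   44   41   44   47   47  138  136]
 [  54   54   58   55   59   55   54   65   63   54  139  137  138   46   45   46   50   48   49   44   45   42   44   46  138  138]
 [  58   65  134  133   71   64   64   62   56   53  141  142  141   46   46  127  131  130  129  129  126  125   48   46  142  141]
 [  51  136  134  135  133  131  130   53   53   54  141  139  137   38   49  123  129  129  126  129  125  124   44   49  139  139]
 [  54  133  139  134  132  126  133  131  128  128  138  140  136  129  121  123  130  130  125  127  125  124   50   43  139  140]
 [  54  126  129  129  125  124  1
[... 4196 characters left out ...]
125  125  128  111  114  138  142]
 [  51  107  109  107  107   42   51   46   50   49  139  141  134   46   46   47   46   43   49   41   47   45   44   44  141  134]
 [  44   49  104  103   71   45   44   45   49   45  139  144  140  135  140  139  139  142  140  141  138 1123  135  139  141  140]
 [  70   72   74   71   71   68   53   54   50   51  140  144  139  140  139  137  143  139  140  141  140  139  142  136  137  139]
 [  70   74   72   73   73   69   71   68   53   50  139  137  141  141  140  141  139  138  139  136  138  141  140  138  140  141]
 [  71   67   72   74   74   67   67   63   53   51  132  135  131  136  134  133  135  139  134  131  133  130  134  130  136  134]]
```

```bash
python3 - <<'E'
from h import *
np.set_printoptions(precision=3,suppress=True,linewidth=200)
b=dict(np.load("last.npz"));B=cloud(b)
for r in range(170,212,3): print(r,B[r,288],B[r,300],B[r,310])
E
```

```text
170 [ 0.539 -0.116  0.142] [0.469 0.058 0.286] [ 0.451 -0.005  0.24 ]
173 [0.509 0.024 0.243] [0.469 0.057 0.274] [0.448 0.018 0.247]
176 [0.505 0.043 0.248] [0.47  0.055 0.262] [0.446 0.029 0.245]
179 [0.505 0.044 0.239] [0.468 0.063 0.259] [0.444 0.041 0.244]
182 [0.501 0.064 0.244] [0.469 0.058 0.244] [0.442 0.055 0.246]
185 [0.498 0.079 0.246] [0.466 0.074 0.247] [0.439 0.07  0.247]
188 [0.498 0.083 0.239] [0.46  0.107 0.265] [0.434 0.1   0.262]
191 [0.488 0.128 0.267] [0.458 0.121 0.266] [0.432 0.118 0.267]
194 [0.487 0.136 0.264] [0.456 0.13  0.264] [0.43  0.128 0.265]
197 [0.485 0.145 0.261] [0.455 0.138 0.26 ] [0.43  0.128 0.255]
200 [0.486 0.141 0.248] [0.456 0.133 0.245] [0.43  0.125 0.242]
203 [0.487 0.136 0.232] [0.456 0.131 0.233] [0.43  0.125 0.231]
206 [0.507 0.046 0.138] [0.475 0.029 0.128] [ 0.46  -0.066  0.046]
209 [0.504 0.063 0.142] [0.472 0.043 0.129] [ 0.458 -0.052  0.046]
```

```bash
python3 - <<'E'
from h import *
np.set_printoptions(precision=3,suppress=True,linewidth=200)
for n,(tc,yaw) in {"side0":((.1912,.6206,.1852),162.88),"top0":((.1912,.6206,.1852),162.88),"side2":((.4726,.0442,.1643),191),"last":((.4730,.0434,.1163),191),"top1":((.4714,.0458,.2264),191),"side1":((.4714,.0458,.2264),191)}.items():
    c=dict(np.load(n+".npz"));C=cloud(c)-np.array(tc)
    w=np.radians(yaw);x=C[...,0]*np.cos(w)+C[...,1]*np.sin(w);y=C[...,0]*np.sin(w)-C[...,1]*np.cos(w);h=C[...,2]
    m=(abs(x)<.06)&(abs(y)<.12)&(h>.01 if tc[2]>.15 else h>.04)&(h<.2)&(c["z_map"]>0)
    print(n,m.sum())
    if m.sum():
        for lo in np.arange(0,.2,.02):
            k=m&(h>=lo)&(h<lo+.02)
            if k.sum(): print("  h %.2f n %d x %.3f..%.3f y %.3f..%.3f"%(lo,k.sum(),*np.percentile(x[k],[3,97]),*np.percentile(y[k],[3,97])))
c=dict(np.load("top0.npz"));im=c["img"][:,:,::-1]
a=cv2.resize(im[270:400,0:130],(500,500),interpolation=cv2.INTER_CUBIC)
c=dict(np.load("side0.npz"));im=c["img"][:,:,::-1]
print(proj(c,[[.1912,.6206,.1852]]))
cv2.imwrite("pics/g0.png",a)
E
```

```text
side0 1437
  h 0.10 n 10 x 0.027..0.038 y -0.067..0.016
  h 0.12 n 421 x -0.033..0.037 y -0.067..0.054
  h 0.14 n 835 x -0.034..0.026 y 0.012..0.087
  h 0.16 n 154 x -0.021..0.026 y 0.008..0.018
  h 0.18 n 17 x -0.028..0.037 y -0.014..0.018
top0 2318
  h 0.02 n 13 x -0.010..0.010 y -0.055..0.045
  h 0.04 n 29 x -0.011..0.009 y -0.055..0.049
  h 0.06 n 13 x -0.008..-0.001 y 0.040..0.043
  h 0.08 n 22 x -0.011..-0.005 y 0.040..0.055
  h 0.10 n 181 x -0.037..0.033 y -0.090..0.078
  h 0.12 n 461 x -0.037..0.026 y -0.096..0.078
  h 0.14 n 1237 x -0.035..0.031 y -0.097..0.088
  h 0.16 n 153 x -0.022..0.021 y -0.053..0.003
  h 0.18 n 209 x -0.037..0.025 y -0.053..-0.007
side2 1215
  h 0.02 n 6 x -0.007..0.009 y 0.007..0.009
  h 0.04 n 1 x -0.002..-0.002 y 0.010..0.010
  h 0.10 n 122 x -0.035..0.036 y -0.080..0.089
  h 0.12 n 423 x -0.036..0.037 y -0.077..0.095
  h 0.14 n 468 x -0.033..0.033 y 0.009..0.096
  h 0.16 n 117 x -0.020..0.025 y -0.003..0.018
  h 0.18 n 78 x -0.024..0.027 y 0.010..0.020
last 1154
  h 0.10 n 121 x -0.035..0.037 y -0.081..0.090
  h 0.12 n 385 x -0.035..0.037 y -0.066..0.094
  h 0.14 n 471 x -0.034..0.034 y 0.009..0.096
  h 0.16 n 110 x -0.020..0.026 y -0.003..0.019
  h 0.18 n 67 x -0.030..0.033 y 0.011..0.020
top1 779
  h 0.10 n 3 x 0.039..0.039 y -0.085..-0.081
  h 0.12 n 49 x -0.031..0.039 y -0.089..0.088
  h 0.14 n 726 x -0.032..0.036 y -0.095..0.092
  h 0.18 n 1 x 0.037..0.037 y -0.050..-0.050
side1 1323
  h 0.02 n 6 x -0.008..0.011 y 0.007..0.009
  h 0.04 n 10 x -0.007..0.010 y 0.008..0.013
  h 0.10 n 133 x -0.036..0.037 y -0.079..0.090
  h 0.12 n 443 x -0.036..0.037 y -0.078..0.094
  h 0.14 n 503 x -0.032..0.034 y 0.011..0.098
  h 0.16 n 137 x -0.019..0.026 y -0.002..0.019
  h 0.18 n 91 x -0.030..0.030 y 0.009..0.020
[[390.028 402.882]]
```

View pics/g0.png

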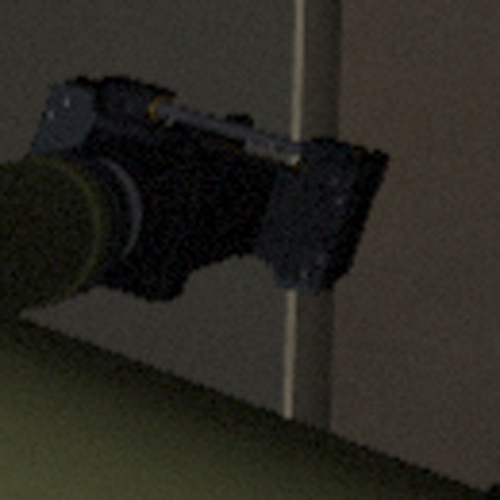

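```bash
python3 - <<'E'
from h import *
for n,(tc,yaw) in {"side1":((.4714,.0458,.2264),191),"side2":((.4726,.0442,.1643),191),"top0":((.1912,.6206,.1852),162.88)}.items():
    c=dict(np.load(n+".npz"));C=cloud(c)-np.array(tc)
    w=np.radians(yaw);x=C[...,0]*np.cos(w)+C[...,1]*np.sin(w);y=C[...,0]*np.sin(w)-C[...,1]*np.cos(w);h=C[...,2]
    m=(abs(x)<.02)&(abs(y)<.065)&(h>-.05)&(h<.09)&(c["z_map"]>0)
    print(n);
    for r,cc in sorted(zip(*np.where(m)))[:60]: print((int(r),int(cc)),"x %.3f y %.3f h %.3f z %.3f"%(x[r,cc],y[r,cc],h[r,cc],C[r,cc,2]+tc[2]))
E
python3 - <<'E'
from h import *
import sys
c=dict(np.load("side1.npz"));im=c["img"][:,:,::-1]
cv2.imwrite("pics/s1.png",cv2.resize(im[150:210,265:335],None,fx=9,fy=9,interpolation=cv2.INTER_CUBIC))
E
```

```text
side1
(174, 297) x -0.008 y 0.009 h 0.043 z 0.269
(174, 298) x -0.005 y 0.008 h 0.042 z 0.269
(174, 299) x -0.003 y 0.009 h 0.043 z 0.269
(174, 300) x 0.000 y 0.009 h 0.043 z 0.269
(174, 301) x 0.003 y 0.008 h 0.042 z 0.268
(174, 302) x 0.006 y 0.010 h 0.043 z 0.270
(174, 303) x 0.008 y 0.009 h 0.043 z 0.269
(174, 304) x 0.011 y 0.010 h 0.044 z 0.270
(175, 297) x -0.008 y 0.008 h 0.039 z 0.265
(175, 298) x -0.005 y 0.009 h 0.040 z 0.266
(175, 299) x -0.003 y 0.011 h 0.041 z 0.267
(175, 300) x 0.000 y 0.008 h 0.039 z 0.265
(175, 301) x 0.003 y 0.007 h 0.038 z 0.264
(175, 302) x 0.006 y 0.013 h 0.043 z 0.269
(175, 303) x 0.008 y 0.007 h 0.038 z 0.264
(175, 304) x 0.011 y 0.007 h 0.038 z 0.264
side2
(192, 293) x -0.020 y -0.064 h -0.023 z 0.141
(192, 295) x -0.014 y -0.065 h -0.024 z 0.140
(192, 296) x -0.011 y -0.065 h -0.024 z 0.140
(192, 297) x -0.008 y 0.008 h 0.039 z 0.203
(192, 298) x -0.005 y 0.009 h 0.039 z 0.203
(192, 299) x -0.002 y 0.010 h 0.040 z 0.204
(192, 300) x 0.001 y 0.008 h 0.038 z 0.202
(192, 301) x 0.004 y 0.007 h 0.037 z 0.201
(192, 302) x 0.006 y 0.008 h 0.038 z 0
[... 4198 characters left out ...]
 y 0.042 h 0.080 z 0.265
(306, 53) x -0.002 y 0.042 h 0.076 z 0.261
(306, 54) x -0.002 y 0.042 h 0.073 z 0.258
(306, 55) x -0.002 y 0.039 h 0.073 z 0.258
(306, 56) x -0.000 y 0.042 h 0.065 z 0.251
(306, 57) x 0.001 y 0.043 h 0.060 z 0.245
(306, 58) x 0.001 y 0.041 h 0.059 z 0.244
(306, 59) x 0.003 y 0.044 h 0.051 z 0.236
(306, 60) x 0.003 y 0.042 h 0.049 z 0.234
(306, 61) x 0.003 y 0.041 h 0.048 z 0.233
(307, 57) x 0.004 y 0.042 h 0.059 z 0.245
(307, 58) x 0.003 y 0.040 h 0.060 z 0.245
(307, 59) x 0.005 y 0.043 h 0.051 z 0.236
(307, 60) x 0.005 y 0.042 h 0.049 z 0.234
(307, 61) x 0.006 y 0.041 h 0.046 z 0.231
(307, 62) x 0.007 y 0.041 h 0.041 z 0.227
(307, 63) x 0.008 y 0.042 h 0.037 z 0.222
```

View pics/s1.png

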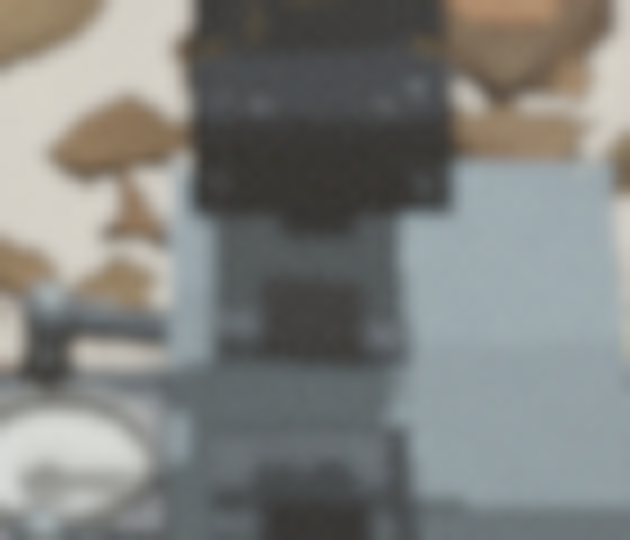

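The last view shows the lever still up: the foot at px (270,208) has not moved, the pad is still at 128 mm, and there is no contact force. In the side1 crop the fingertip stub ends near crop (315,230). Its depth gives a tip about 37 mm above the reported TCP, and the body underside is 107 mm above it instead of 70 mm. So the true tip is about 37 mm higher than reported, now at about 153 mm. It is centred in x and y, so I keep going down, watching the force.

Emit:
arm_command([
  [[0,0,0.007,0,0,0,1],[0,0,0.014,0,0,0,1],[0,0,0.019,0,0,0,1],[0,0,0.024,0,0,0,1],[0,0,0.028,0,0,0,1],[0,0,0.03,0,0,0,1],[0,0,0.03,0,0,0,1]],
])

```text
time_s: 5.7
tool_pos: [0.4736, 0.0435, 0.0865]
tool_rot: [-180.0, 0.1, -169.1]
force: [1.6, 0.3, 3.1]
grip_width: 0.0008
```

```bash
python3 look.py pics/p4.png
```

```text
5.75 [0.4735519  0.04348125 0.08666614] [array([1.59, 0.32, 3.1 ]), array([1.3 , 0.6 , 2.89])]
```

View pics/p4.png

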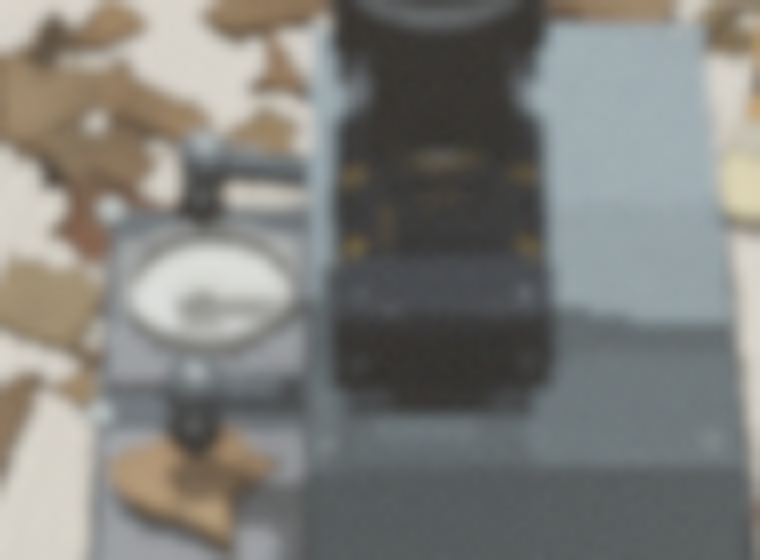

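The left foot has dropped, its top moving from crop (200,345) to (195,370), and the force is 3 N, so the fingers are on the pad. Pressing on.

Emit:
arm_command([
  [[0,0,0.003,0,0,0,1],[0,0,0.006,0,0,0,1],[0,0,0.009,0,0,0,1],[0,0,0.011,0,0,0,1],[0,0,0.011,0,0,0,1]],
])

```text
time_s: 6.25
tool_pos: [0.4744, 0.0436, 0.0762]
tool_rot: [180.0, 0.2, -169.1]
force: [3.1, 0.3, 8.5]
grip_width: 0.0006
```

```bash
python3 look.py pics/p5.png
```

```text
6.3 [0.47442349 0.04363253 0.07631127] [array([3.1 , 0.26, 8.45]), array([2.73, 1.02, 6.93])]
```

View pics/p5.png

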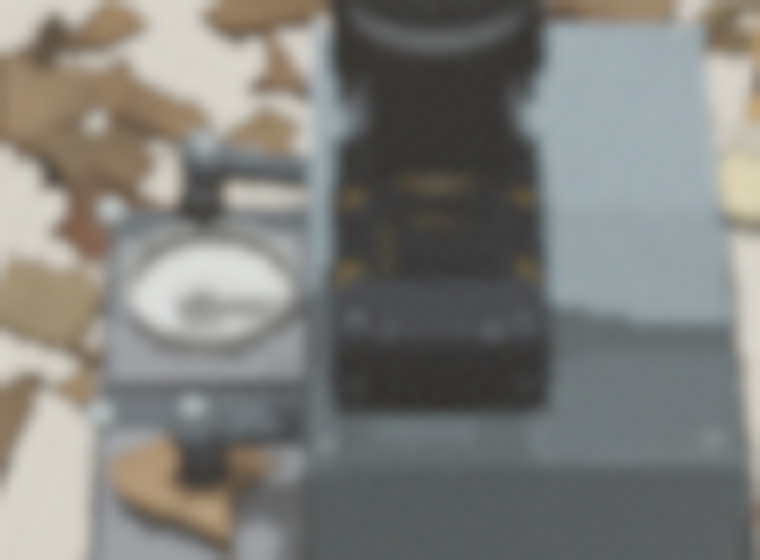

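The foot is now on the sherd, its top at crop (193,405), and the force is 8 N. A few more millimetres to the stop.

Emit:
arm_command([
  [[0,0,0.001,0,0,0,1],[0,0,0.002,0,0,0,1],[0,0,0.003,0,0,0,1],[0,0,0.004,0,0,0,1],[0,0,0.004,0,0,0,1]],
])

```text
time_s: 6.8
tool_pos: [0.4747, 0.0437, 0.0732]
tool_rot: [180.0, 0.2, -169.1]
force: [0.1, 0.8, 13.7]
grip_width: 0.0007
```

Emit:
arm_command([
  [[0,0,0.001,0,0,0,1],[0,0,0.002,0,0,0,1],[0,0,0.003,0,0,0,1],[0,0,0.003,0,0,0,1]],
])

```text
time_s: 7.2
tool_pos: [0.4748, 0.0438, 0.0722]
tool_rot: [179.9, 0.2, -169.1]
force: [-4.7, -1.3, 27.4]
grip_width: 0.0002
```

```bash
python3 look.py pics/p6.png; python3 - <<'E'
from h import *
a=dict(np.load("side0.npz"));b=dict(np.load("last.npz"));A,B=cloud(a),cloud(b)
print((B[204:230:2,262:284:2,2]*1000).astype(int))
# lever height of foot knob
for nm,C in(("start",A),("now",B)):
    w=.1917;x0,y0=.48366,-.0127
    dx=C[...,0]-x0;dy=C[...,1]-y0;x=dx*np.cos(w)+dy*np.sin(w);y=-dx*np.sin(w)+dy*np.cos(w)
    for s in(1,-1):
        m=(abs(x-.09)<.012)&(abs(y-s*.0575)<.012)&(C[...,2]>.078)
        print(nm,s,m.sum(),np.percentile(C[m][:,2],[10,50,95]))
        m=(x>.05)&(x<.075)&(abs(y-s*.0575)<.006)&(C[...,2]>.08)
        print("   arm",m.sum(),np.median(C[m][:,2]) if m.sum() else 0)
E
```

```text
7.25 [0.47480455 0.04377224 0.07216021] [array([-4.66, -1.25, 27.37]), array([-4.37, -0.96, 27.78])]
[[  63   61   53   57   53   54   51   56   69   67   55]
 [  52   62   67   68   68   64   65   59   56   57   57]
 [  52   57   60   59   64   62   57   55   52   48   58]
 [  50   53   49   56   55   55   55   54   59   51   56]
 [  51   55   56   53   51   51   50   51   53   52   48]
 [  47   44   42   44   48   44   46   44   47   41   48]
 [  50   42   44  107  101   46   41   45   40   45   47]
 [  43   46   46   94   98   91   91   92   93   96   91]
 [  54   71   67   92   94   90   89   92   89   91   91]
 [  66   68   74   90   89 1123   79   86   84   83   54]
 [  68   71   66   76   82   77   68   71   64   51   54]
 [  69   65   67   67   67   71   63   54   55   59   51]
 [  65   67   67   73   68   62   58   54   53   55   55]]
start 1 81 [0.10707959 0.12694608 0.13712819]
   arm 24 0.12854959111562275
start -1 72 [0.10703807 0.12580599 0.13785048]
   arm 31 0.1257070236158354
now 1 51 [0.08225458 0.09132305 0.10505437]
   arm 27 0.09264717934981248
now -1 74 [0.10729481 0.12756914 0.13609752]
   arm 27 0.12697060347848632
```

View pics/p6.png

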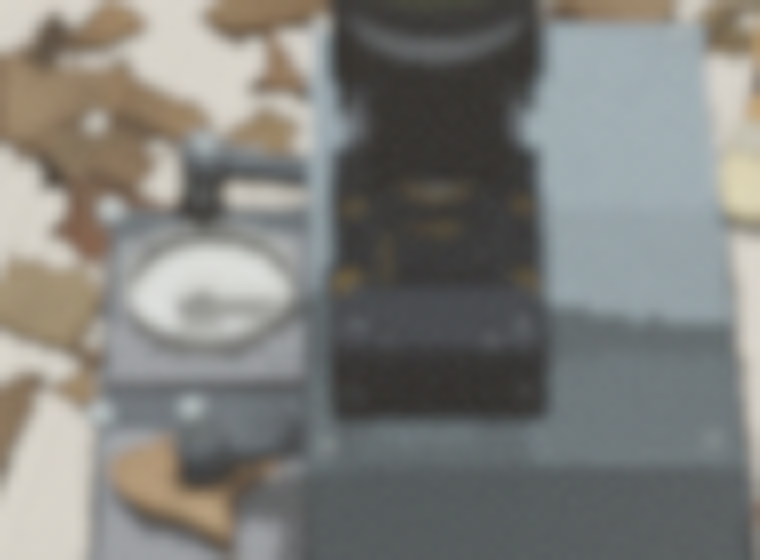

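The rigid stop is reached: 27 N and only 1 mm more travel. The left lever arm dropped 36 mm at 147 mm from the pivot, which is about 0.245 rad. The right lever arm and foot have not moved, and the sherd is in place. A short hold to check, then I hand in.

Emit:
arm_command([
  [[0,0,0,0,0,0,1],[0,0,0,0,0,0,1],[0,0,0,0,0,0,1]],
])

```text
time_s: 7.55
tool_pos: [0.4748, 0.0437, 0.0722]
tool_rot: [179.9, 0.2, -169.1]
force: [-5.4, -0.7, 27.6]
grip_width: 0.0004
```

```bash
python3 - <<'E'
from h import *
from cell import *
c=read_camera("side");a=dict(np.load("side0.npz"))
o=get_obs();print(o["force"],o["tool_pos"])
def cen(c,x0,x1,y0,y1):
    h=cv2.cvtColor(c["img"],cv2.COLOR_RGB2HSV)[y0:y1,x0:x1];m=(h[...,0]<18)&(h[...,1]>90);v,u=np.where(m);return u.min()+x0,u.max()+x0,v.max()+y0,m.sum()
print("sherd extents",cen(a,257,281,216,236),cen(c,257,281,216,236))
print(sign_off())
E
```

```text
[-5.47170082 -0.75468462 27.01421811] [0.47479397 0.04379514 0.07216636]Traceback (most recent call last):
  File "<stdin>", line 7, in <module>
  File "<stdin>", line 6, in cen
    return umr_minimum(a, axis, None, out, keepdims, initial, where)
ValueError: zero-size array to reduction operation minimum which has no identity
```

My colour threshold was too strict and found no sherd pixels, so that check gave nothing. The crops show the sherd's outline unchanged, with its left edge at crop x≈112 and its lowest tip at about (235,543) in p3 through p6.

```bash
python3 -c "
from cell import *
print(sign_off())"
```

```text
the job is handed in; nothing more can be done
None
```

The left lever is pressed fully down and its foot is clamping the sherd. I handed the job in at about 7.6 s with the closed gripper still holding the pad down through the left window. `sign_off()` gives no verdict.

- **Choice of station:** the brown sherd was on the left anvil and the dish on the right. The pink look-alike lay on the table and was left alone.
- **Last checks:**
  - The push was steady at about 27 N, against the rigid stop.
  - The left lever arm had dropped 36 mm in the depth image, which is about 0.245 rad.
  - The right lever was still up.
  - The hand was about 2 mm from the window centre.
  - Up to the last picture I viewed, the sherd and dish looked unmoved.
- **Fingertip height disagreed:** the true fingertips sat about 37 mm higher than the reported tool position. My first descent therefore stopped short of the pad, and I corrected it using depth and force.
- **Camera difference:** the top and side cameras disagreed by about 4 mm in y, so I used the mean.
- **Failed check:** a last colour test of the sherd's position found no pixels because its threshold was too strict. That the sherd stayed put rests on comparing the pictures by eye.
- **Not checked:** I did not measure the bottle, brush and tape again after the start. The arm passed well above the table.

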